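Lock the slide tray into the microscope's slide dock

TASK

With the fingertips only, push the blue slide tray fully home against the back stop of the dock. Then hold the yellow spring catch down with one fingertip and keep it down while the other finger pushes the bolt by its red knob all the way across between the tray's two steel cheeks; then let go, so that the catch springs back up and locks it. Do not lift the tray, and leave the bottles, boxes and other things around the dock where they stand.

Things in the scene. Friction and masses are not known exactly. Their poses are not given: they have to be found in the camera images.
- dock: Fixed grey base plate, 200 mm in its x, 300 mm in its y (-160 to +140), 12 mm thick, turned about the vertical by up to 0.35 rad. Origin on the table; x points away from the side the tray is pushed from, z up. Dimensions 'dock (x, y)' are in this frame. The tray channel lies on the +y half, the bolt (along y, on x = 0) and the yellow catch (beside it, on x = -50 mm) on the -y half.
- dock_stop (a point): Middle of the top edge of the channel's back stop on the face that the tray meets: dock (80, 75) mm, 40 mm above the table. The channel runs along dock x, centred on y = +75 mm, between rails 10 mm high.
- guide (a point): Top centre of the rear dark guide block of the bolt, 34 by 20 mm, 48 mm above the table, at dock (0, -125) mm; the front one, as high, is 34 by 18 mm at dock (0, -1) mm. The bolt's axis is 38 mm above the table.
- tray: Loose blue slide tray in the channel, about 0.4 kg, 130 mm long (x), 90 mm wide (y), walls 14 mm high, upright front plate (at -x) 6 mm thick, 86 mm wide, 46 mm high. Origin: centre of its underside, 12 mm above the table; axes as the dock's. It starts 30 to 50 mm out, towards the robot, and slides along dock x; fully home its origin is at dock (15, 75) mm.
- keeper (a point): Middle of the 20 mm gap (along x) between two steel cheeks on the tray's -y rim, at bolt height, tray (-15, -38) mm; the cheeks are 14 mm deep in y, tops 50 mm above the table. With the tray home the bolt enters this gap.
- tray_front (a point): Middle of the top edge of the tray's front plate, on its outer face (the face to push, towards dock +x), 58 mm above the table; the face reaches down to the tray's underside.
- catch (a joint): Downward travel of the yellow spring catch, m: 0 = up, 0.009 = at its stop. It springs back. About 2 N start it, about 6 N hold it at the stop. Its tooth stands in a comb on the bolt (notches every 10 mm of bolt travel) and frees it when the catch is down over 5 mm; let go on the way, it snaps into the next notch and blocks the bolt.
- catch_top (a point): Centre of the flat top of the catch's yellow press bar, at dock (-50, -80) mm, 66 mm above the table when up; it goes down with the catch. The bar is 24 mm in dock x and 100 mm long in dock y, parallel to the bolt: a fingertip can press it anywhere and slide along it. The black housing below it is as wide, its top 45 mm above the table.
- bolt (a joint): Travel of the bolt along dock +y, m: 0 = drawn back, 0.040 = fully across (end stop), where the tooth drops into the last notch when the catch is let go. Sliding friction about 1.5 N; the bolt stays where it is left.
- bolt_knob (a point): Top centre of the bolt's red knob, an upright round post 16 mm across, top 87 mm above the table, standing free above 44 mm. Drawn back it is at dock (0, -85) mm, fully across at (0, -45): it is pushed towards dock +y, 50 mm beside the catch's centre line. Nothing but the guide blocks stands in a finger's way behind it.
- bolt_tip (a point): End of the steel bolt (12 mm across), at dock (0, +12) mm and 38 mm above the table when drawn back; it moves with the bolt.
- oil_bottle: Bystander: small amber bottle, 28 mm across, 55 mm high, standing on the dock plate on the bolt's far side (dock x about +72 mm). Origin at its underside.
- objective: Bystander: brass microscope objective, 32 mm across, 46 mm high, standing on the dock plate on the bolt's far side (dock x about +72 mm). Origin at its underside.
- slide_box: Bystander: green and white slide box, 92 by 42 by 34 mm, on the table. Origin at its underside.
- beaker: Bystander: glass beaker, 54 mm across, 70 mm high, on the table. Origin at its underside.
- stain_jar: Bystander: amber jar with white cap, 48 mm across, 60 mm high, on the table. Origin at its underside.
- petri_dish: Bystander: clear dish with lid, 92 mm across, 18 mm high, on the table. Origin at its underside.
- screwdriver: Bystander: screwdriver 150 mm long, lying on the table behind the dock.
Not all that is in view belongs to the job. What is meant by the tray is not black, and is the larger of those in its own colour.

How it is judged:
By the outcome, as a careful person would: the job done as asked, in the order asked, and still so for the second after the job is handed in, with the robot touching nothing.
It also fails if it takes over 48 s, if anything falls off the work surface, if the arm or the gripper's body presses on something with over 40 N, if the wrist force passes 120 N, or if a joint passes its speed limit or range.

ROBOT

A 6-joint arm with a two-finger parallel gripper is mounted at the origin on the work surface. World frame = base frame: x ahead of the robot, y to its left, z up, the work surface at z = 0. Lengths are in m, angles in rad, forces in N, time in s.
With the tool pointing down it reaches from about 0.325 to 0.925 m from the base axis. Payload 3.1 kg.
Tool frame: the origin (TCP) lies at the very end of the fingers, on their centre line; the grasp point (between the pads) lies 19 mm behind it; y points along the fingers, z is the direction in which the jaws open and shut, and the axes are right-handed (so a half turn about y gives the same grasp; the last joint's range is limited). The gripper opens to 85 mm and grips with 20 to 120 N. Pads are 22 mm wide; open, the fingers measure 114 mm over their backs; the gripper's body (76 mm by 85 mm) begins 54 mm behind the grasp point. The pads swing forward as they close: fully open they stand 13 mm farther back than shut.
Start: joints at [1.104, 0.217, 1.613, -0, 1.311, -0.112], TCP at [0.217, 0.586, 0.231] pointing down, gripper open.
Joint ranges: [-2.75, 2.75], [-0.78, 2.1], [0.31, 2.55], [-1.13, 4.27], [0.13, 2.63], [-2.58, 2.58]. Speed limits (rad/s): [2.79, 2.79, 3.14, 3.14, 3.14, 3.14].

INTERFACE

Orientations are given as a unit quaternion [w, x, y, z].
In Python, from rig import bot gives the robot as it stands.
- The arm moves only by the tool move_arm, never from a script. Its argument "plan" is a list that holds one entry, the list of rows, each a list of 6 numbers: the shift along the tool's x, y, z in m, then the turn, a rotation vector about the tool's x, y, z in degrees. In form: [[[tx, ty, tz, ax, ay, az], ...]]. A call has 1 to 20 rows; each row is the pose to reach, as a shift and turn from the pose commanded when the call began, along the tool's axes at that moment; what a row does not reach only later rows make up. A row lasts 1/10 s, in which the tool goes at most 50 mm and 8.59 degrees, less where a joint would pass 70% of its speed; a pose out of reach is approached as far as the arm can. A call with a gripper value outside its range is refused whole. "grip" is the opening, from -1 (shut) to 1 (fully open), so that 0 is half open, set as the call begins (left out, the last holds). The fingers move at their own pace and stop on an object; "newtons" is the grip in N (left out, the last holds). Time passes only in rows, so rows that repeat a pose let the fingers close. It gives the time, the measured TCP pose, the force and the opening at its end, in the units of the state.
- bot.sense(): the state, without advancing time (a new reading comes with each control period).
- bot.grab_frame(name): name is "side" or "top" or "wrist"; returns a dict with "color" (400x640x3 uint8, red, green, blue), "fx", "fy", "cx", "cy" (pixels), "dist" ([k1, k2, p1, p2, k3] as OpenCV has them; the pictures are not rectified), "xyz" and "orientation" of the camera in the world; the wrist camera has in their place "T_tool_cam" (4x4, takes a point from camera to tool coordinates, whose origin is the TCP and whose axes are the tool frame's). Camera axes: x right, y down, z forward; pixel columns grow to the right and rows downward; lengths in m; the calibration is good to about 2 mm. A picture is of the moment at which its call begins: read the wrist's pose just before it. There is no depth.
- bot.hand_in(): hands the job in, once; it reports no verdict.
The state is a dict: "clock": time; "q": joint angles; "joint_velocities": joint speeds; "effort": joint torques, N m; "tool_pos": TCP position; "tcp_rot": TCP orientation; "wrist_force": force on the tool from outside, world axes, zero at the start; "moment": the same for the moment, N m; "width": finger opening in m.
Only numpy, scipy, OpenCV 4.12 (cv2) and the standard library are available. Lean on these libraries where they do the work, as an engineer would, in place of code of your own. Each camera call takes 0.05 s, during which the arm holds its last target.

## Working session

There is one attempt and no reset: what is moved stays moved. The work goes in short steps, Python scripts to look and compute and a tool call to move; the robot and the scene stay as the last step left them, time stands still between calls to the robot, and variables do not carry over. Pictures are saved under pics/ and viewed, and the job is handed in when it is done.

Besides the shell and the picture viewer there is one more tool, called after "Request:" in YAML: its name, and indented under it one key for each argument. move_arm: Moves the arm, as the interface text tells. Its arguments: {"type":"object","properties":{"plan":{"type":"array","items":{"type":"array","items":{"type":"array","items":{"type":"number"}}}},"grip":{"type":"number"},"newtons":{"type":"number"}},"required":["plan"]}

```bash
ls; mkdir -p pics
cat > h.py <<'E'
from rig import bot
import numpy as np, cv2
from scipy.spatial.transform import Rotation as R
def q2R(q): return R.from_quat([q[1],q[2],q[3],q[0]]).as_matrix()
def cam(name):
    s=bot.sense(); f=bot.grab_frame(name)
    K=np.array([[f['fx'],0,f['cx']],[0,f['fy'],f['cy']],[0,0,1]]);d=np.array(f['dist'],float)
    if name=='wrist':
        T=np.eye(4);T[:3,:3]=q2R(s['tcp_rot']);T[:3,3]=s['tool_pos'];M=T@np.array(f['T_tool_cam'])
    else:
        M=np.eye(4);M[:3,:3]=q2R(f['orientation']);M[:3,3]=f['xyz']
    return dict(img=f['color'],K=K,d=d,M=M)
def save(c,n): cv2.imwrite('pics/'+n+'.png',c['img'][:,:,::-1])
def onz(c,uv,z):
    p=cv2.undistortPoints(np.array(uv,float).reshape(-1,1,2),c['K'],c['d']).reshape(-1,2)
    r=np.c_[p,np.ones(len(p))]@c['M'][:3,:3].T;o=c['M'][:3,3]
    z=np.broadcast_to(z,len(p))
    return o+r*((z-o[2])/r[:,2])[:,None]
def proj(c,P):
    P=np.array(P,float).reshape(-1,3);Ri=c['M'][:3,:3].T;t=-Ri@c['M'][:3,3]
    return cv2.projectPoints(P,cv2.Rodrigues(Ri)[0],t,c['K'],c['d'])[0].reshape(-1,2)
E
python3 - <<'E'
from h import *
import pickle
s=bot.sense();print({k:np.round(v,3).tolist() for k,v in s.items()})
for n in['side','top','wrist']:
    c=cam(n);save(c,n+'0');pickle.dump(c,open(n+'0.pkl','wb'));print(n,c['M'].round(3).tolist(),c['K'][0,0])
E
```

```text
pics
{'clock': 0.0, 'q': [1.104, 0.218, 1.615, -0.0, 1.311, -0.112], 'joint_velocities': [0.002, -0.001, 0.002, 0.001, -0.002, -0.002], 'effort': [0.002, -39.683, -30.386, 0.0, 0.01, 0.0], 'tool_pos': [0.217, 0.585, 0.23], 'tcp_rot': [-0.695, 0.697, -0.125, 0.125], 'wrist_force': [0.14, -0.333, 0.269], 'moment': [-0.019, -0.042, -0.009], 'width': 0.086}
side [[0.943, -0.233, 0.235, 0.34], [-0.331, -0.624, 0.708, -0.678], [-0.018, -0.746, -0.666, 0.711], [0.0, 0.0, 0.0, 1.0]] 467.5931619524313
top [[-0.012, -0.985, 0.173, 0.417], [-1.0, 0.011, -0.01, -0.005], [0.008, -0.173, -0.985, 0.971], [0.0, 0.0, 0.0, 1.0]] 364.97361464176873
wrist [[0.347, 0.906, 0.244, 0.156], [0.938, -0.335, -0.092, 0.609], [-0.002, 0.26, -0.965, 0.374], [0.0, 0.0, 0.0, 1.0]] 344.2731644589255
```

View pics/side0.png

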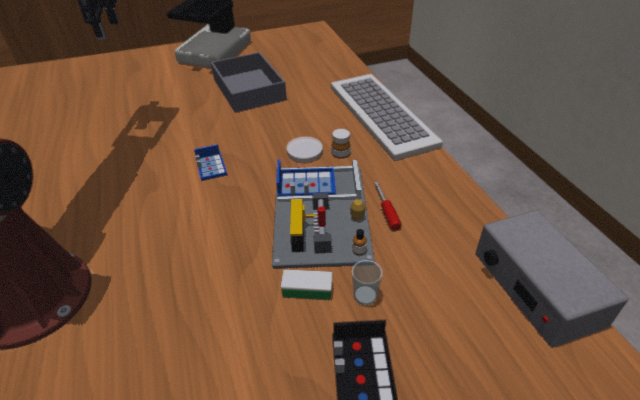

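View pics/top0.png

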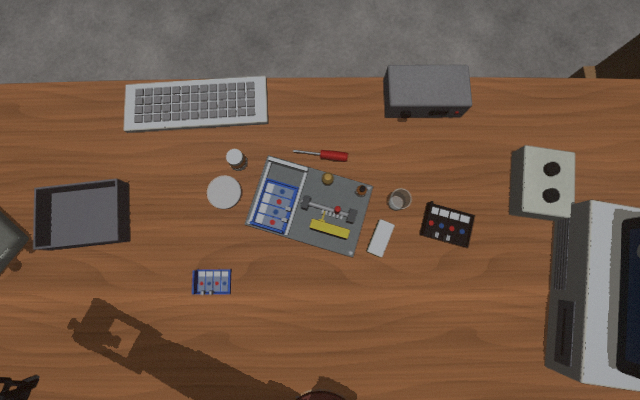

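View pics/wrist0.png

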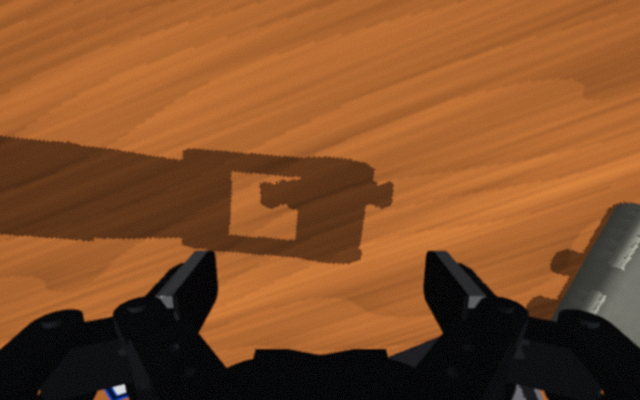

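The top view shows the dock around (310,205), with the tray at (273,205), the knob at (338,209) and the yellow bar at (329,229). The small blue tray at (212,282) is a decoy. I'll zoom in and measure.

Run:
```python
from h import *
import pickle
t=pickle.load(open('top0.pkl','rb'));s=pickle.load(open('side0.pkl','rb'))
a=cv2.resize(t['img'][140:270,230:390],None,fx=5,fy=5,interpolation=cv2.INTER_CUBIC)[:600];cv2.imwrite('pics/topz.png',a[:,:,::-1])
b=cv2.resize(s['img'][120:280,260:400],None,fx=3.75,fy=3.75,interpolation=cv2.INTER_CUBIC)[:600];cv2.imwrite('pics/sidez.png',b[:,:,::-1])
for n,c in(('top',t),('side',s)):
    hsv=cv2.cvtColor(c['img'],cv2.COLOR_RGB2HSV)
    for nm,lo,hi in(('y',(22,150,90),(35,255,255)),('r',(172,150,60),(180,255,255)),('r0',(0,200,60),(5,255,255)),('b',(105,130,50),(125,255,255))):
        m=cv2.inRange(hsv,lo,hi);k,l,st,ce=cv2.connectedComponentsWithStats(m)
        for i in range(1,k):
            if st[i,4]>12: print(n,nm,st[i].tolist(),ce[i].round(1))
```

```text
top y [310, 219, 39, 19, 365] [328.9 227.9]
top b [250, 178, 48, 55, 394] [275.3 202.8]
top b [268, 204, 16, 5, 17] [275.6 206.1]
top b [274, 210, 4, 4, 14] [275.3 211.5]
top b [286, 212, 5, 7, 21] [287.9 214.9]
top b [439, 224, 5, 4, 16] [441.  225.5]
top b [460, 229, 5, 5, 17] [461.9 231.2]
top b [192, 271, 3, 23, 31] [192.9 282.6]
top b [198, 270, 17, 1, 17] [206. 270.]
top b [214, 270, 17, 24, 82] [225.2 284.6]
side y [290, 199, 14, 36, 440] [296.4 216.9]
side r [318, 211, 7, 5, 13] [321.5 212.3]
side r [318, 214, 7, 12, 32] [321.3 220.5]
side r0 [382, 200, 19, 28, 239] [390.4 213.6]
side r0 [319, 207, 6, 5, 23] [321.3 209. ]
side r0 [352, 342, 9, 8, 47] [356.3 345.8]
side r0 [356, 375, 9, 9, 50] [360.2 379. ]
side b [195, 145, 31, 35, 325] [209.1 159.4]
side b [277, 160, 59, 36, 414] [303.5 177.6]
side b [295, 177, 27, 18, 64] [310.8 190.1]
side b [298, 183, 5, 4, 17] [299.9 184.6]
side b [323, 182, 5, 4, 15] [324.7 183.7]
side b [354, 358, 10, 9, 69] [358.  361.8]
side b [358, 392, 10, 8, 65] [362.5 396.2]
```

View pics/topz.png

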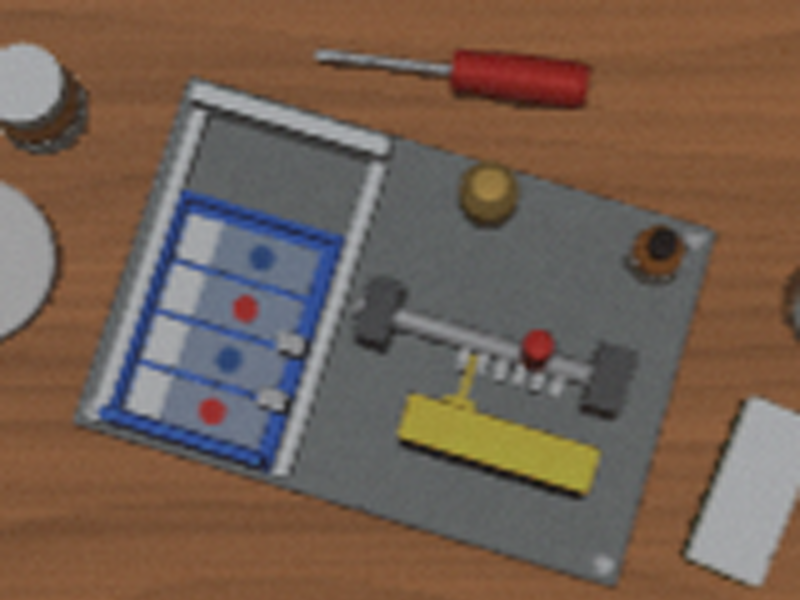

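View pics/sidez.png

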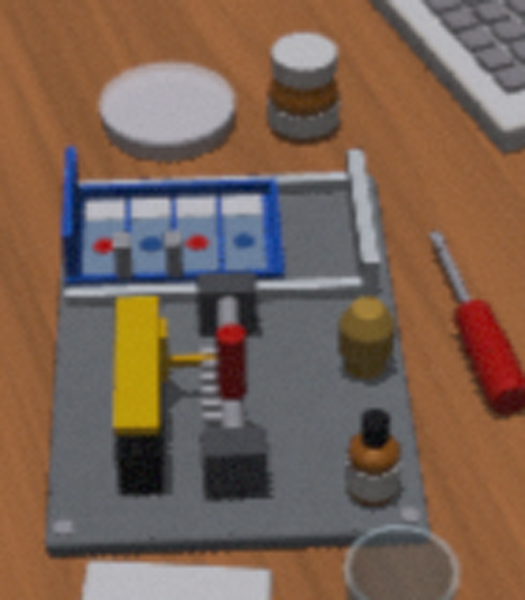

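```bash
cat >> h.py <<'E'
def fit(D,W):
    D=np.array(D)[:,:2];W=np.array(W)[:,:2];dm,wm=D.mean(0),W.mean(0)
    H=(D-dm).T@(W-wm);th=np.arctan2(H[0,1]-H[1,0],H[0,0]+H[1,1])
    Rm=np.array([[np.cos(th),-np.sin(th)],[np.sin(th),np.cos(th)]])
    t=wm-Rm@dm;return th,t,(W-(D@Rm.T+t))
E
python3 - <<'E'
from h import *
import pickle
t=pickle.load(open('top0.pkl','rb'));s=pickle.load(open('side0.pkl','rb'))
zt=lambda p:(np.array(p)+.5)/5+[230,140]-.5
zs=lambda p:(np.array(p)+.5)/3.75+[260,120]-.5
# name, dock xyz, topz
L=[('c+-',(100,-160,12),(713,232)),('c--',(-100,-160,12),(615,584)),('c-+',(-100,140,12),(78,423)),
('knob',(0,-85,87),(538,345)),('bar c',(-50,-80,66),(499,441)),('g rear',(0,-125,48),(608,375)),('g front',(0,-1,48),(381,308))]
D=[l[1] for l in L];W=np.vstack([onz(t,[zt(l[2])],l[1][2]/1e3) for l in L])
th,tt,r=fit(np.array(D)/1e3,W);print('top',th,tt,(r*1e3).round(1).tolist())
L=[('c+-',(100,-160,12),(428,528)),('c--',(-100,-160,12),(48,543)),('knob',(0,-85,87),(231,335)),
('bar c',(-50,-80,66),(137,364)),('g front',(0,-1,48),(227,284)),('grear',(0,-125,48),(236,440))]
D=[l[1] for l in L];W=np.vstack([onz(s,[zs(l[2])],l[1][2]/1e3) for l in L])
th2,tt2,r=fit(np.array(D)/1e3,W);print('side',th2,tt2,(r*1e3).round(1).tolist())
# tray front plate outer top edge z=58: side view top at (70,152) far end; 
for nm,c,z,pts in(('top',t,zt,[(105,412),(268,465)]),):
  P=onz(c,[z(p) for p in pts],.058)[:,:2]
  Rm=np.array([[np.cos(th),-np.sin(th)],[np.sin(th),np.cos(th)]]);print(((P-tt)@Rm*1e3).round(1))
E
```

```text
top -0.30162165208341507 [0.57765026 0.03198527] [[-2.4, 2.7], [1.9, 1.0], [0.1, -4.3], [-1.0, 0.5], [0.4, 0.1], [0.9, 1.3], [0.1, -1.4]]
side -0.2984964057396663 [0.57672569 0.03239556] [[-1.5, 2.7], [2.1, 2.2], [-0.4, -1.1], [-0.9, -3.1], [0.1, -1.4], [0.6, 0.8]]
[[-91.6 114.2]
 [-93.5  27.6]]
```

```bash
cat >> h.py <<'E'
TH=-0.300;O=np.array([.5773,.0322])
def d2w(x,y,z): # mm dock -> m world
    c,s=np.cos(TH),np.sin(TH);return np.array([O[0]+(c*x-s*y)/1e3,O[1]+(s*x+c*y)/1e3,z/1e3])
def w2d(p):
    c,s=np.cos(TH),np.sin(TH);d=(np.array(p)[...,:2]-O)*1e3
    return np.stack([c*d[...,0]+s*d[...,1],-s*d[...,0]+c*d[...,1]],-1)
def rel(x,y,z,sgn=1):
    s=bot.sense();Rt=q2R(s['tcp_rot']);X=np.array([np.cos(TH),np.sin(TH),0])*sgn
    tz=X;ty=np.array([0,0,-1.]);tx=np.cross(ty,tz);G=np.c_[tx,ty,tz]
    return (Rt.T@(d2w(x,y,z)-np.array(s['tool_pos']))).round(4),np.degrees(R.from_matrix(Rt.T@G).as_rotvec()).round(2)
def st():
    s=bot.sense();print('t',s['clock'],'dock',w2d(s['tool_pos']).round(1),'z',round(s['tool_pos'][2]*1e3,1),'F',np.round(s['wrist_force'],1),'w',round(s['width']*1e3,1))
E
python3 -c "
from h import *
print(q2R(bot.sense()['tcp_rot']).round(3))
for s in(1,-1):print(rel(-120,75,150,s))
st()"
```

```text
[[ 0.938 -0.001  0.347]
 [-0.347 -0.002  0.938]
 [-0.    -1.    -0.002]]
(array([ 0.4063,  0.0808, -0.3251]), array([1.000e-01, 8.686e+01, 8.000e-02]))
(array([ 0.4063,  0.0808, -0.3251]), array([ 8.000e-02, -9.314e+01, -1.000e-01]))
t 0.15 dock [-507.9  422.1] z 230.2 F [-0.8 -0.5  0.6] w 85.7
```

Request:
move_arm:
  plan:
    - [[0.03,0.005,-0.02,0.1,7,0.1],[0.06,0.01,-0.045,0.1,14,0.1],[0.09,0.015,-0.07,0.1,21,0.1],[0.12,0.02,-0.095,0.1,28,0.1],[0.15,0.03,-0.12,0.1,35,0.1],[0.18,0.035,-0.145,0.1,42,0.1],[0.21,0.04,-0.17,0.1,49,0.1],[0.25,0.05,-0.2,0.1,56,0.1],[0.28,0.055,-0.225,0.1,63,0.1],[0.31,0.06,-0.25,0.1,70,0.1],[0.345,0.07,-0.275,0.1,77,0.1],[0.38,0.075,-0.3,0.1,84,0.1],[0.406,0.081,-0.325,0.1,86.9,0.1],[0.406,0.081,-0.325,0.1,86.9,0.1],[0.406,0.081,-0.325,0.1,86.9,0.1],[0.406,0.081,-0.325,0.1,86.9,0.1]]
  grip: -1

```text
clock: 1.75
tool_pos: [0.4844, 0.1409, 0.1502]
tcp_rot: [0.42, -0.419, 0.57, -0.568]
wrist_force: [0.4, 0.6, 0.2]
width: -0.0001
```

Run:
```python
from h import *
import pickle
st();print(np.round(bot.sense()['q'],2),rel(-120,75,28))
c=cam('wrist');save(c,'w1');pickle.dump(c,open('w1.pkl','wb'))
c=cam('side');cv2.imwrite('pics/s1.png',cv2.resize(c['img'][60:290,200:440],None,fx=2.5,fy=2.5)[:,:,::-1])
st()
```

```text
t 1.75 dock [-120.9   76.4] z 150.2 F [0.4 0.6 0.2] w -0.1
[0.14 0.05 1.97 0.   1.13 0.44] (array([0.0017, 0.1222, 0.001 ]), array([ 0.04,  0.01, -0.14]))
t 1.85 dock [-121.    76.8] z 150.4 F [-0.4  0.3 -0.2] w 0.1
```

View pics/w1.png

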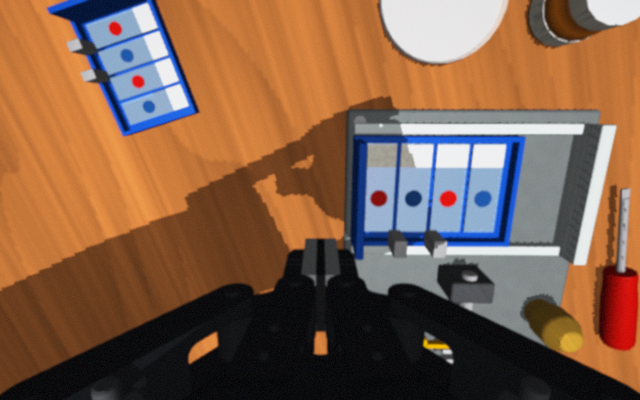

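View pics/s1.png

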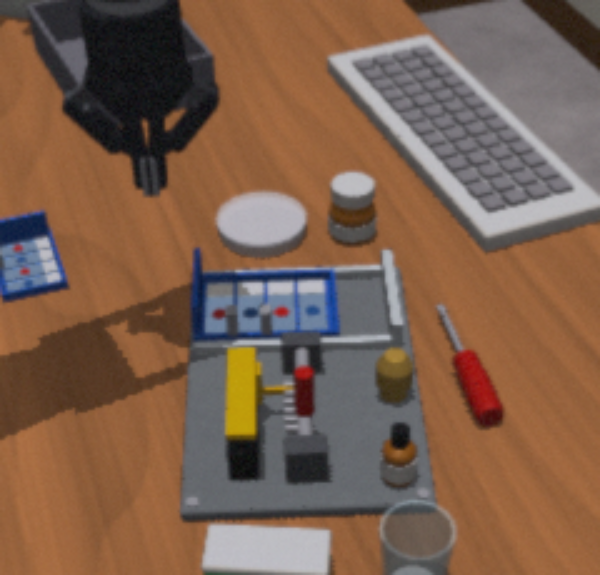

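Run:
```python
from h import *
import pickle
c=pickle.load(open('w1.pkl','rb'))
for n,uv,z in(('front plate top far',(356,138),.058),('fp near',(357,258),.058),('stop top inner far',(601,127),.04),('stop inner near',(577,262),.04),('guide f top',(466,275),.048),('fingers back',(339,275),.15),('objective top',(570,342),.058)):
    print(n,w2d(onz(c,[uv],z))[0].round(1))
print(proj(c,[d2w(80,75,40),d2w(0,-1,48),d2w(-92,75,58),d2w(-100,140,12)]).round(0))
```

```text
front plate top far [-96.3 122.6]
fp near [-93.2  34.4]
stop top inner far [ 80.6 128.4]
stop inner near [83.8 23.2]
guide f top [-6.4 15.6]
fingers back [-111.9   68.2]
objective top [ 76.5 -36.9]
[[585. 199.]
 [472. 294.]
 [360. 206.]
 [346. 111.]]
```

Request:
move_arm:
  plan:
    - [[0.002,0.04,0.001,0,0,0],[0.002,0.08,0.001,0,0,0],[0.002,0.112,0.001,0,0,0],[0.002,0.112,0.001,0,0,0],[0.002,0.112,0.001,0,0,0]]

```text
clock: 2.35
tool_pos: [0.4849, 0.1391, 0.0384]
tcp_rot: [0.42, -0.42, 0.57, -0.568]
wrist_force: [0.4, 0.1, 1.1]
width: -0.0003
```

Request:
move_arm:
  plan:
    - [[0,0,0.006,0,0,0],[0,0,0.011,0,0,0],[0,0,0.015,0,0,0],[0,0,0.019,0,0,0],[0,0,0.023,0,0,0],[0,0,0.027,0,0,0],[0,0,0.031,0,0,0],[0,0,0.035,0,0,0],[0,0,0.039,0,0,0],[0,0,0.042,0,0,0],[0,0,0.045,0,0,0],[0,0,0.045,0,0,0]]

```text
clock: 3.55
tool_pos: [0.5288, 0.1252, 0.0396]
tcp_rot: [0.42, -0.419, 0.57, -0.569]
wrist_force: [-3.3, 1.4, 2.5]
width: 0.0
```

Run:
```python
from h import *
st()
c=cam('side');cv2.imwrite('pics/s2.png',cv2.resize(c['img'][60:290,200:440],None,fx=2.5,fy=2.5)[:,:,::-1])
```

```text
t 3.55 dock [-73.9  74.5] z 39.6 F [-3.3  1.4  2.5] w 0.0
```

View pics/s2.png

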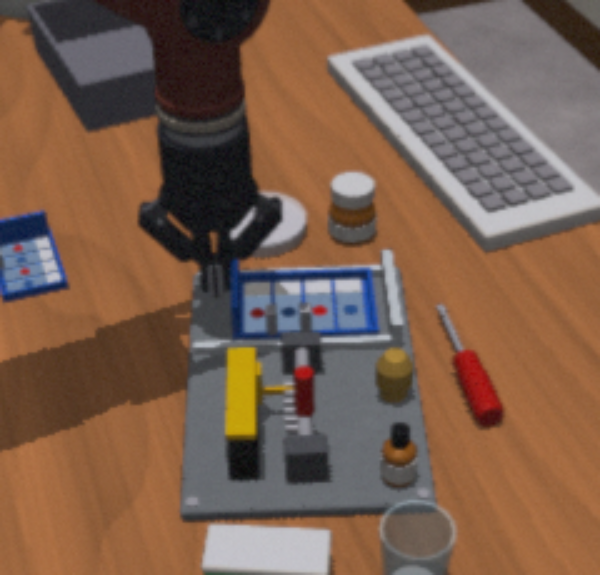

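The tray is sliding, pushed by the shut fingers at about (213,280), with about 3.5 N friction. It's roughly 9 mm short of the stop, so I'll carry on in small steps.

Request:
move_arm:
  plan:
    - [[0,0,0.002,0,0,0],[0,0,0.004,0,0,0],[0,0,0.006,0,0,0],[0,0,0.007,0,0,0],[0,0,0.008,0,0,0],[0,0,0.008,0,0,0]]

```text
clock: 4.2
tool_pos: [0.5354, 0.1229, 0.0389]
tcp_rot: [0.42, -0.419, 0.57, -0.568]
wrist_force: [-4.9, 1.5, 4.6]
width: -0.0001
```

Request:
move_arm:
  plan:
    - [[0,0,0.001,0,0,0],[0,0,0.002,0,0,0],[0,0,0.003,0,0,0],[0,0,0.003,0,0,0]]

```text
clock: 4.6
tool_pos: [0.5382, 0.122, 0.0388]
tcp_rot: [0.42, -0.419, 0.57, -0.568]
wrist_force: [-6.0, 0.8, 5.0]
width: -0.0002
```

Run:
```python
from h import *
st()
```

```text
t 4.6 dock [-63.9  74.2] z 38.8 F [-6.   0.8  5. ] w -0.2
```

Request:
move_arm:
  plan:
    - [[0,0,0.001,0,0,0],[0,0,0.002,0,0,0],[0,0,0.003,0,0,0],[0,0,0.003,0,0,0]]

```text
clock: 5.0
tool_pos: [0.5383, 0.122, 0.0389]
tcp_rot: [0.418, -0.421, 0.572, -0.567]
wrist_force: [-11.9, 4.9, 11.4]
width: -0.0002
```

Run:
```python
from h import *
st()
c=cam('side');cv2.imwrite('pics/s3.png',cv2.resize(c['img'][120:220,220:400],None,fx=4.4,fy=4.4,interpolation=cv2.INTER_CUBIC)[:,:,::-1])
```

```text
t 5.0 dock [-63.8  74.2] z 38.9 F [-11.9   4.9  11.4] w -0.2
```

View pics/s3.png

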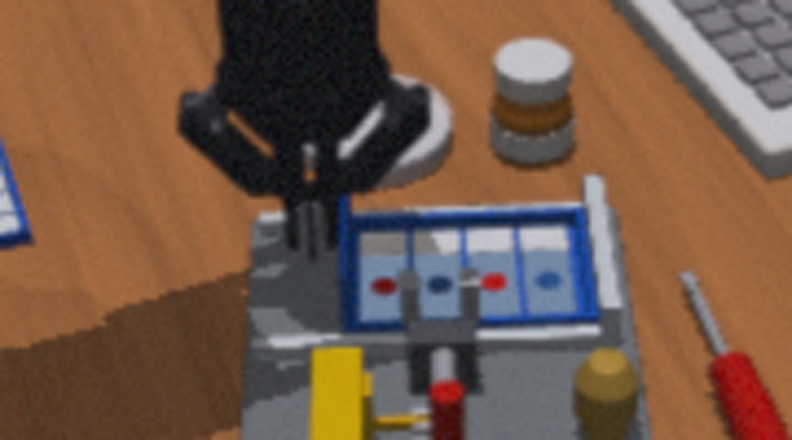

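The tray is home: the TCP held at dock x = -63.8 while the force rose, and the image shows the tray touching the stop with the cheeks either side of the bolt axis. I'll back off and rise.

Request:
move_arm:
  plan:
    - [[0,0,-0.008,0,0,0],[0,0,-0.025,0,0,0],[0,-0.03,-0.025,0,0,0],[0,-0.07,-0.025,0,0,0],[0,-0.1,-0.025,0,0,0],[0,-0.1,-0.025,0,0,0]]

```text
clock: 5.65
tool_pos: [0.5235, 0.1283, 0.1448]
tcp_rot: [-0.425, 0.414, -0.567, 0.572]
wrist_force: [0.9, 0.2, 0.8]
width: 0.0001
```

Run:
```python
from h import *
st();print(rel(-24,-108,120))
```

```text
t 5.65 dock [-79.8  75.9] z 144.8 F [0.9 0.2 0.8] w 0.1
(array([0.184 , 0.0242, 0.0556]), array([-0.8 , -0.04, -0.43]))
```

Request:
move_arm:
  plan:
    - [[0.045,0,0.015,0,0,0],[0.09,0,0.03,0,0,0],[0.135,0,0.045,0,0,0],[0.184,0.01,0.055,0,0,0],[0.184,0.024,0.055,0,0,0],[0.184,0.024,0.055,0,0,0],[0.184,0.024,0.055,0,0,0],[0.184,0.024,0.055,0,0,0]]
  grip: -0.05

```text
clock: 6.45
tool_pos: [0.5162, -0.0627, 0.1141]
tcp_rot: [0.421, -0.419, 0.569, -0.569]
wrist_force: [-0.1, 0.3, 0.4]
width: 0.0406
```

Run:
```python
from h import *
import pickle
st();print(rel(-24,-106,75))
c=cam('wrist');save(c,'w4');pickle.dump(c,open('w4.pkl','wb'))
c=cam('side');pickle.dump(c,open('s4.pkl','wb'));cv2.imwrite('pics/s4.png',cv2.resize(c['img'][120:280,240:400],None,fx=3.75,fy=3.75,interpolation=cv2.INTER_CUBIC)[:,:,::-1])
```

```text
t 6.45 dock [ -30.3 -108.7] z 114.1 F [-0.1  0.3  0.4] w 40.6
(array([-0.0026,  0.0391,  0.0063]), array([-0.04,  0.07, -0.14]))
```

View pics/w4.png

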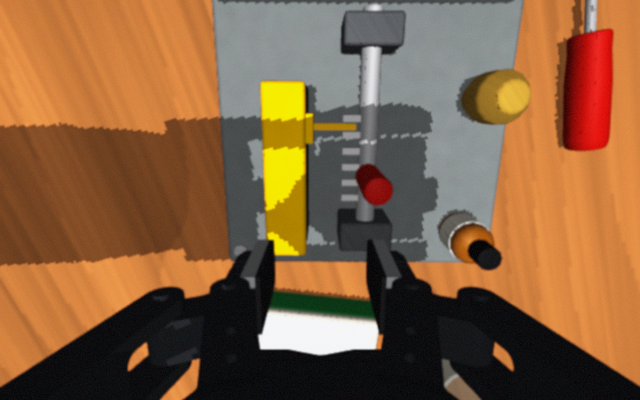

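View pics/s4.png

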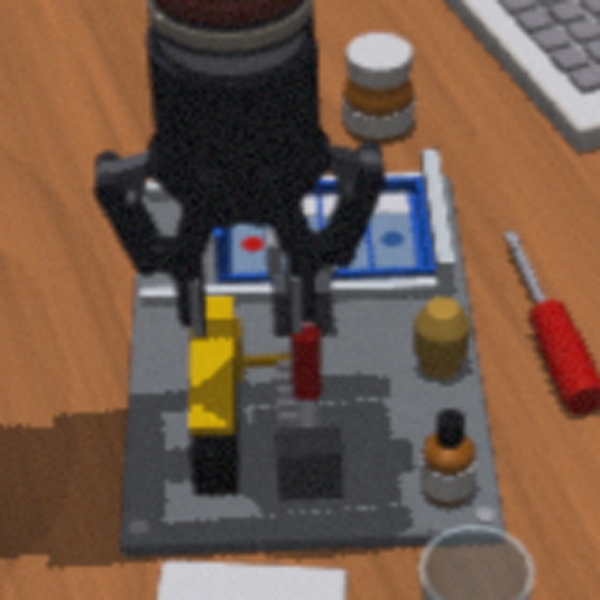

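Run:
```python
from h import *
import pickle
c=pickle.load(open('w4.pkl','rb'))
for n,uv,z in(('bar',(262,82),.066),('bar',(305,82),.066),('bar',(306,254),.066),('bar',(267,254),.066),('knob',(378,190),.087),('front guide',(375,25),.048),('corner+-',(494,262),.012),('corner--',(230,262),.012)):
    print(n,w2d(onz(c,[uv],z))[0].round(1))
print(proj(c,[d2w(-50,-80,66),d2w(0,-85,87),d2w(-54,-106,75),d2w(6,-106,75)]).round(0))
# finger tips in TCP frame by side projection
st()
```

```text
bar [-60.7 -29.7]
bar [-38.  -29.6]
bar [ -38.4 -127.9]
bar [ -61.9 -127.9]
knob [ -0.5 -83.2]
front guide [0.3 1.5]
corner+- [ 104.8 -158.3]
corner-- [ -99.7 -158.6]
[[285. 176.]
 [379. 193.]
 [277. 225.]
 [384. 225.]]
t 6.55 dock [ -30.1 -108.7] z 114.4 F [ 1.  -0.2  0.1] w 40.3
```

Request:
move_arm:
  plan:
    - [[-0.001,0.02,0.006,0,0,0],[-0.001,0.035,0.006,0,0,0],[-0.001,0.046,0.006,0,0,0],[-0.001,0.046,0.006,0,0,0],[-0.001,0.046,0.006,0,0,0]]

```text
clock: 7.05
tool_pos: [0.5214, -0.0644, 0.0675]
tcp_rot: [0.42, -0.419, 0.57, -0.568]
wrist_force: [0.4, -1.1, -0.3]
width: 0.0408
```

Run:
```python
from h import *
import pickle
st();print(rel(-24,-107,58))
c=cam('wrist');save(c,'w5')
c=cam('side');cv2.imwrite('pics/s5.png',cv2.resize(c['img'][160:280,260:380],None,fx=5,fy=5,interpolation=cv2.INTER_CUBIC)[:,:,::-1])
```

```text
t 7.05 dock [ -24.8 -108.8] z 67.5 F [ 0.4 -1.1 -0.3] w 40.8
(array([-0.0018,  0.0095,  0.0008]), array([ 0.06, -0.02, -0.12]))
```

View pics/w5.png

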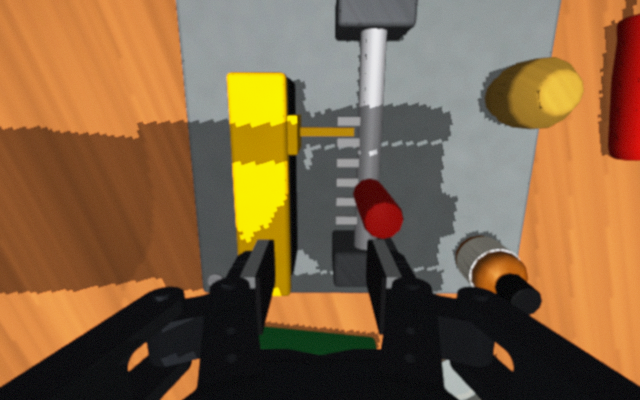

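View pics/s5.png

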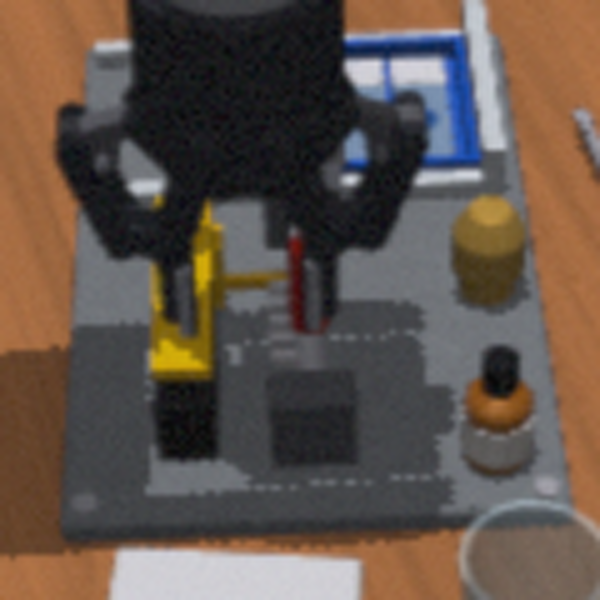

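Left fingertip (180,320 in the side zoom) is just above the bar, and the right one (315,310) is just behind the knob. I'll press down now.

Request:
move_arm:
  plan:
    - [[0,0.002,0,0,0,0],[0,0.004,0,0,0,0],[0,0.006,0,0,0,0],[0,0.006,0,0,0,0]]

```text
clock: 7.55
tool_pos: [0.5224, -0.0649, 0.0623]
tcp_rot: [0.42, -0.419, 0.569, -0.569]
wrist_force: [0.2, -0.5, 3.1]
width: 0.0406
```

Request:
move_arm:
  plan:
    - [[0,0.002,0,0,0,0],[0,0.003,0,0,0,0],[0,0.003,0,0,0,0]]

```text
clock: 7.85
tool_pos: [0.5224, -0.0649, 0.0592]
tcp_rot: [0.42, -0.419, 0.569, -0.569]
wrist_force: [0.5, -0.2, 4.8]
width: 0.0405
```

Request:
move_arm:
  plan:
    - [[0,0.001,0,0,0,0],[0,0.002,0,0,0,0],[0,0.002,0,0,0,0]]

```text
clock: 8.15
tool_pos: [0.5224, -0.0649, 0.0572]
tcp_rot: [0.42, -0.419, 0.569, -0.569]
wrist_force: [1.1, -0.9, 5.3]
width: 0.0408
```

Run:
```python
from h import *
import pickle
st();print(rel(-24,-62,57))
c=cam('side');cv2.imwrite('pics/s6.png',cv2.resize(c['img'][160:280,260:380],None,fx=5,fy=5,interpolation=cv2.INTER_CUBIC)[:,:,::-1])
```

```text
t 8.15 dock [ -23.8 -109. ] z 57.2 F [ 1.1 -0.9  5.3] w 40.8
(array([-0.047 ,  0.0003, -0.0003]), array([-0.07, -0.04, -0.12]))
```

View pics/s6.png

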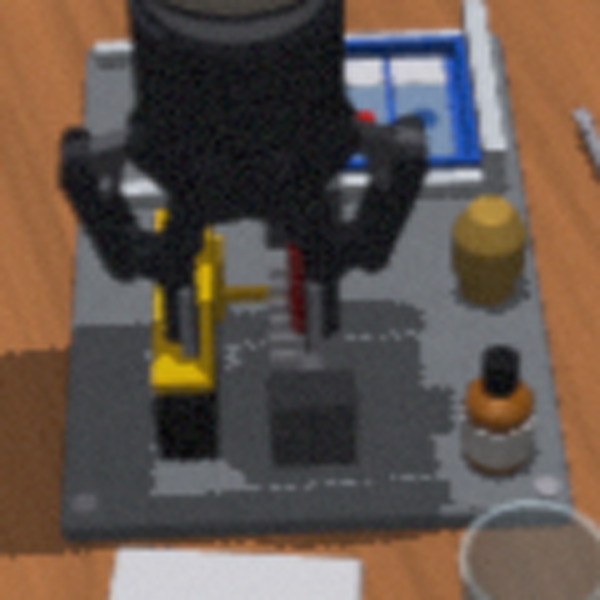

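Request:
move_arm:
  plan:
    - [[-0.001,0.0003,-0.002,0,0,0],[-0.003,0.0005,-0.003,0,0,0],[-0.006,0.0005,-0.003,0,0,0],[-0.009,0.0005,-0.003,0,0,0],[-0.012,0.0005,-0.003,0,0,0],[-0.015,0.0005,-0.003,0,0,0],[-0.015,0.0005,-0.003,0,0,0]]

```text
clock: 8.9
tool_pos: [0.5241, -0.0508, 0.057]
tcp_rot: [-0.42, 0.42, -0.568, 0.57]
wrist_force: [-0.8, -4.9, 6.2]
width: 0.0405
```

Run:
```python
from h import *
import pickle
st();print(rel(-27,-62,57))
c=cam('side');cv2.imwrite('pics/s7.png',cv2.resize(c['img'][160:280,260:380],None,fx=5,fy=5,interpolation=cv2.INTER_CUBIC)[:,:,::-1])
```

```text
t 8.9 dock [-26.3 -95.1] z 57.0 F [-0.8 -4.9  6.2] w 40.5
(array([-0.0331,  0.    , -0.0007]), array([-0.11,  0.03,  0.02]))
```

View pics/s7.png

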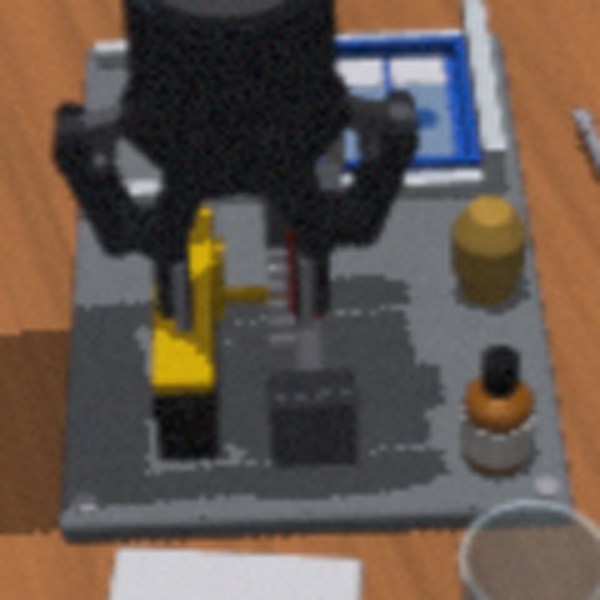

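Request:
move_arm:
  plan:
    - [[-0.003,0.0003,0,0,0,0],[-0.006,0.0003,0,0,0,0],[-0.009,0.0003,0,0,0,0],[-0.012,0.0003,0,0,0,0],[-0.015,0.0003,0,0,0,0],[-0.018,0.0003,0,0,0,0],[-0.021,0.0003,0,0,0,0],[-0.024,0.0003,0,0,0,0],[-0.024,0.0003,0,0,0,0]]

```text
clock: 9.85
tool_pos: [0.5311, -0.0279, 0.0567]
tcp_rot: [-0.42, 0.42, -0.568, 0.57]
wrist_force: [-0.4, -5.7, 5.1]
width: 0.0407
```

Run:
```python
from h import *
import pickle
st()
c=cam('side');cv2.imwrite('pics/s8.png',cv2.resize(c['img'][160:280,260:380],None,fx=5,fy=5,interpolation=cv2.INTER_CUBIC)[:,:,::-1])
c=cam('wrist');save(c,'w8')
```

```text
t 9.85 dock [-26.4 -71.1] z 56.7 F [-0.4 -5.7  5.1] w 40.7
```

View pics/s8.png

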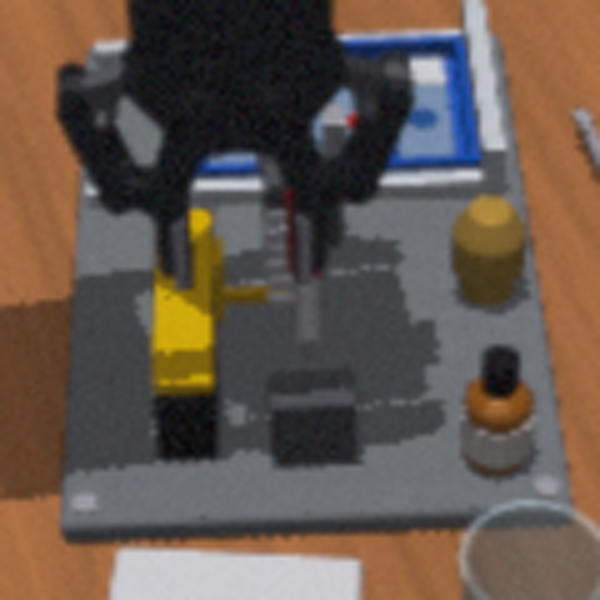

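View pics/w8.png

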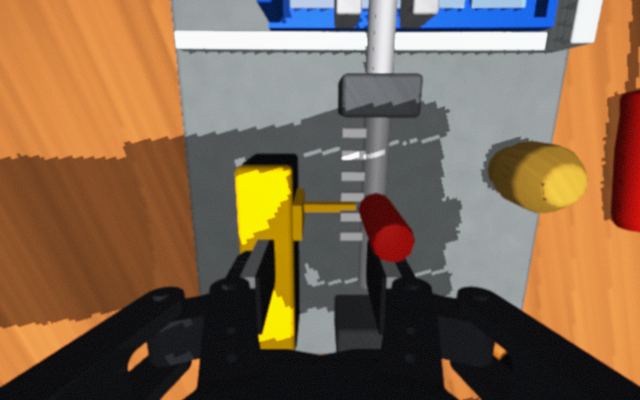

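The bolt is going in between the cheeks (wrist image, 380,10). About 7–9 mm remains, so I'll carry on in small steps until the end stop.

Request:
move_arm:
  plan:
    - [[-0.002,0.0002,0,0,0,0],[-0.004,0.0002,0,0,0,0],[-0.006,0.0002,0,0,0,0],[-0.007,0.0002,0,0,0,0],[-0.007,0.0002,0,0,0,0]]

```text
clock: 10.45
tool_pos: [0.533, -0.0214, 0.0565]
tcp_rot: [-0.42, 0.42, -0.568, 0.57]
wrist_force: [-0.6, -5.0, 5.7]
width: 0.0406
```

Request:
move_arm:
  plan:
    - [[-0.001,0,0,0,0,0],[-0.002,0,0,0,0,0],[-0.002,0,0,0,0,0]]

```text
clock: 10.75
tool_pos: [0.5331, -0.021, 0.0566]
tcp_rot: [-0.419, 0.421, -0.568, 0.57]
wrist_force: [-2.7, -9.4, 7.2]
width: 0.0405
```

Run:
```python
from h import *
st()
```

```text
t 10.75 dock [-26.5 -63.9] z 56.6 F [-2.7 -9.4  7.2] w 40.5
```

Request:
move_arm:
  plan:
    - [[-0.001,0,0,0,0,0],[-0.0015,0,0,0,0,0],[-0.0015,0,0,0,0,0]]

```text
clock: 11.05
tool_pos: [0.5331, -0.021, 0.0566]
tcp_rot: [-0.418, 0.422, -0.567, 0.57]
wrist_force: [-4.0, -15.1, 8.4]
width: 0.0405
```

Run:
```python
from h import *
st()
c=cam('wrist');save(c,'w9')
for uv in((402,283),):print(w2d(onz(c,[uv],.087)))
print(proj(c,[d2w(0,-45,87),d2w(0,-55,87),d2w(0,52,44)]).round())
```

```text
t 11.05 dock [-26.5 -63.8] z 56.6 F [ -4.  -15.1   8.4] w 40.5
[[  3.60421717 -59.12297595]]
[[394. 247.]
 [393. 273.]
 [386. -23.]]
```

View pics/w9.png

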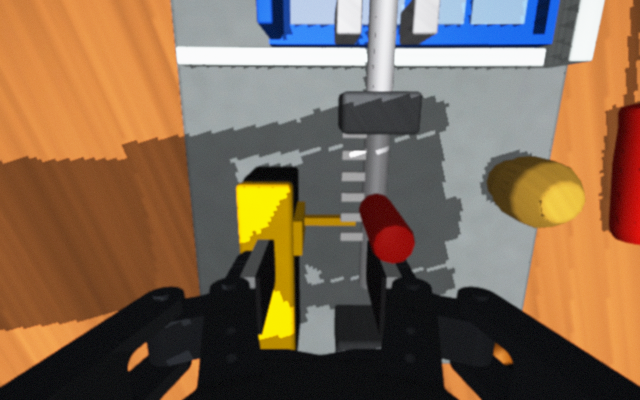

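The knob top at (395,243) matches the predicted fully-across position (394,247), and it's hard against the stop. I'll let go straight up while keeping a light push.

Request:
move_arm:
  plan:
    - [[0,-0.004,0,0,0,0],[0,-0.009,0,0,0,0],[0,-0.015,0,0,0,0],[0.003,-0.03,0,0,0,0],[0.006,-0.06,0,0,0,0],[0.006,-0.1,0,0,0,0],[0,-0.14,-0.03,0,0,0],[0,-0.16,-0.07,0,0,0],[0,-0.16,-0.11,0,0,0],[0,-0.16,-0.15,0,0,0],[0,-0.16,-0.15,0,0,0]]

```text
clock: 12.2
tool_pos: [0.3857, 0.0293, 0.215]
tcp_rot: [0.42, -0.42, 0.57, -0.567]
wrist_force: [0.8, 0.2, 0.3]
width: 0.0407
```

Run:
```python
from h import *
st()
c=cam('side');cv2.imwrite('pics/s10.png',cv2.resize(c['img'][120:280,260:400],None,fx=3.75,fy=3.75,interpolation=cv2.INTER_CUBIC)[:,:,::-1])
s=c
c=cam('top');cv2.imwrite('pics/t10.png',cv2.resize(c['img'][140:260,230:390],None,fx=5,fy=5,interpolation=cv2.INTER_CUBIC)[:,:,::-1])
zs=lambda p:(np.array(p)*3.75-np.array([260,120])*3.75).round()
print(zs(proj(s,[d2w(0,-45,87),d2w(-38,-130,66),d2w(-62,-130,66),d2w(-38,-130,57),d2w(-50,-30,66)])))
```

```text
t 12.2 dock [-182.2  -59.4] z 215.0 F [0.8 0.2 0.3] w 40.7
[[228. 281.]
 [160. 426.]
 [113. 428.]
 [161. 438.]
 [136. 295.]]
```

View pics/s10.png

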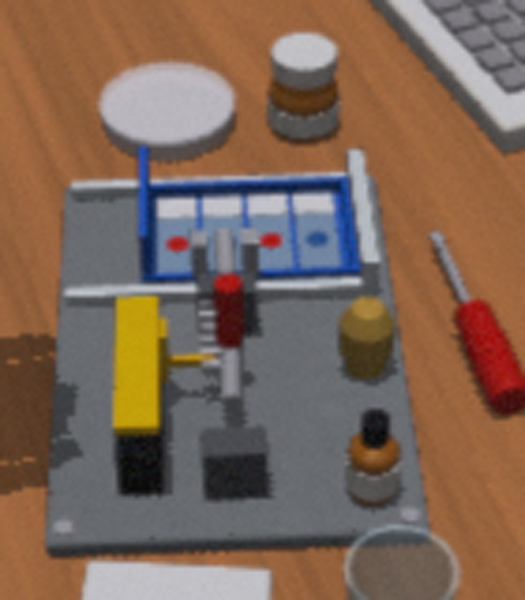

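View pics/t10.png

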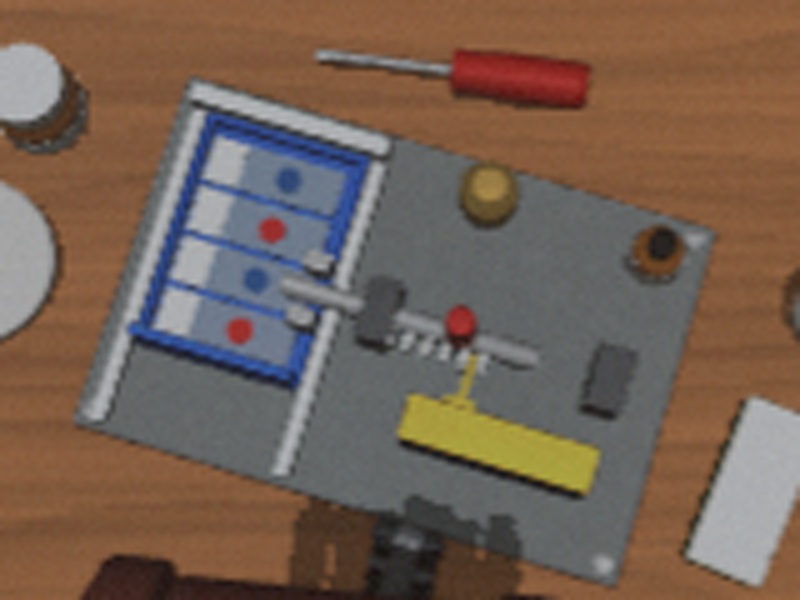

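The catch is back at its starting height (same image edges as before). The knob at (229,283) matches the prediction (228,281), and the bolt sits between the cheeks. The tray is at the stop and the bystanders haven't moved.

```bash
python3 -c "
from rig import bot
print(bot.hand_in())"
```

```text
the job is handed in; nothing more can be done
None
```

I pushed the tray home, shot the bolt fully across with the catch held down, and let the catch spring back up. The job was handed in at about 12 s, and `hand_in` reports no verdict.

- **Tray:** I pushed it about 42 mm with the shut fingertips. It stopped dead: the tip held at dock x = -63.8 mm while the push rose from about 6 to 13 N. The pictures show the tray against the back stop.
- **Catch and bolt:** One fingertip held the catch about 8 mm down (5–8 N) for the whole stroke. The other pushed the red knob until it stopped, with the sideways force rising from about 5 to 15 N.
- **Last checks:**
  - The side view put the knob within 2 px of the fully-across position, with the bolt between the cheeks.
  - The yellow bar was back at its starting height.
  - The things around the dock in the last pictures looked unmoved, and the arm was clear and touching nothing.
- **What disagreed:** Camera measurements differed by up to about 4 mm at single points. A first wrist-camera reading of the front guide block was about 16 mm off in y, because I had picked its far edge. I did not use that one. I did not try pushing the bolt back to test the lock.

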